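# Make up two moulding sample kits

### The arm

A 6-joint arm with a two-finger parallel gripper is mounted at the origin on the work surface. World frame = base frame: x ahead of the robot, y to its left, z up, the work surface at z = 0. Lengths are in m, angles in rad, forces in N, time in s.
With the tool pointing down it reaches from about 0.225 to 0.875 m from the base axis. Payload 3.4 kg.
Tool frame: the origin (TCP) lies between the finger pads; the fingertips stand 22 mm ahead of it and the grasp point (between the pads) lies 3 mm ahead of it; z points along the fingers, y is the line along which they close (so a half turn about z gives the same grasp; the last joint's range is limited). The gripper opens to 85 mm and grips with 20 to 120 N. Pads are 22 mm wide; open, the fingers measure 114 mm over their backs; the gripper's body (76 mm by 85 mm) begins 54 mm behind the grasp point. The pads swing forward as they close: fully open they stand 13 mm farther back than shut.
Start: joints at [-0.121, 0.276, 1.505, -0, 1.361, -0.121], TCP at [0.575, -0, 0.253] pointing down, gripper open.
Joint ranges: [-2.89, 2.89], [-0.75, 2.08], [0.22, 2.7], [-1.18, 4.32], [0.11, 2.71], [-2.7, 2.7]. Speed limits (rad/s): [2.57, 2.57, 3.14, 3.14, 3.14, 3.14].

### API

Orientations are given as a 3x3 rotation matrix whose columns are the frame's x, y, z axes.
In Python, from bench import manip gives the robot as it stands.
- The arm moves only by the tool send_rows, never from a script. Its argument "deltas" is text: rows parted by semicolons, each of 6 numbers parted by spaces: the shift along the tool's x, y, z in cm, then the turn, a rotation vector about the tool's x, y, z in rad. A call has 1 to 20 rows; each row is the pose to reach, as a shift and turn from the pose commanded when the call began, along the tool's axes at that moment; what a row does not reach only later rows make up. A row lasts 1/10 s, in which the tool goes at most 50 mm and 8.59 degrees, less where a joint would pass 70% of its speed; a pose out of reach is approached as far as the arm can. A call with a gripper value outside its range is refused whole. "jaw" is the closure, from -1 (fully open) to 1 (shut), set as the call begins (left out, the last holds). The fingers move at their own pace and stop on an object; "force" is the grip in N (left out, the last holds). Time passes only in rows, so rows that repeat a pose let the fingers close. It gives the time, the measured TCP pose, the force, the opening and the grip force at its end, in the units of the state.
- manip.get_obs(): the state, without advancing time (a new reading comes with each control period).
- manip.get_image(name): name is "scene" or "side" or "wrist"; returns the picture (420x560x3 uint8, red, green, blue); there is no depth.
- manip.camera_model(name): a dict with "vfov" (degrees; the focal length in pixels is half the picture's height over the tangent of half this angle, whatever the lens; pixels are square), "cx", "cy" (the principal point, pixels), "position" and "orientation" of the camera in the world. Camera axes: x right, y up, looking along -z (the intrinsics and any distortion apply to the point x, -y, -z); pixel columns grow to the right and rows downward; lengths in m; the calibration is good to about 2 mm. A picture is of the moment at which its call begins: read the wrist's pose just before it. camera_model takes no time and is no camera call; for the wrist camera it gives the pose at the moment of the call.
- manip.close_job(): hands the job in; it is judged then, once.
The state is a dict: "t": time; "qpos": joint angles; "joint_vel": joint speeds; "effort": joint torques, N m; "ee_pos": TCP position; "eef_rot": TCP orientation; "contact_force": force on the tool from outside, world axes, zero at the start; "wrist_torque": the same for the moment, N m; "gripper_width": finger opening in m; "gripper_force": force on a finger pad.
Only numpy, scipy, OpenCV 4.12 (cv2) and the standard library are available. Lean on these libraries where they do the work, as an engineer would, in place of code of your own. Each camera call takes 0.05 s, during which the arm holds its last target. There are 200 camera calls.

### The job

Make up two sample kits from the mouldings standing on the packing bench: the black dome, the orange collar and the red plug go into the grey tray, the magenta dome and the green collar into the yellow tray, each standing upright in the middle of the pocket sized for it. Set the parts down, do not drop or fling them, and leave the blue dome, the black collar and the nippers where they are.

Things in the scene. Friction and masses are not known exactly. Their poses are not given: they have to be found in the camera images.
- dome_black: dome cover, black plastic, standing mouth down (flange on the bench), 64 high: flange 58 diameter and 4 thick, above it a wall 52 diameter, straight up to 40 high, then a rounded crown. Origin: centre of the underside; z up along its axis (yaw means nothing). 40 g. Goes into the grey tray. (mm)
- dome_magenta: dome cover, magenta pink plastic, standing mouth down (flange on the bench), 64 high: flange 58 diameter and 4 thick, above it a wall 52 diameter, straight up to 40 high, then a rounded crown. Origin: centre of the underside; z up along its axis (yaw means nothing). 40 g. Goes into the yellow tray. (mm)
- dome_blue: dome cover, blue plastic, standing mouth down (flange on the bench), 64 high: flange 58 diameter and 4 thick, above it a wall 52 diameter, straight up to 40 high, then a rounded crown. Origin: centre of the underside; z up along its axis (yaw means nothing). 40 g. Not wanted: stays where it stands. (mm)
- collar_orange: screw collar, orange plastic: a short ribbed tube standing on end, 45 outside diameter (46 over fine ribs), 34 bore, 30 high. Origin: centre of the underside; z up along its axis. 25 g. Goes into the grey tray. (mm)
- collar_green: screw collar, green plastic: a short ribbed tube standing on end, 45 outside diameter (46 over fine ribs), 34 bore, 30 high. Origin: centre of the underside; z up along its axis. 25 g. Goes into the yellow tray. (mm)
- collar_black: screw collar, black plastic: a short ribbed tube standing on end, 45 outside diameter (46 over fine ribs), 34 bore, 30 high. Origin: centre of the underside; z up along its axis. 25 g. Not wanted: stays where it stands. (mm)
- plug_red: vent plug, red plastic, standing on its flange, 34 high: flange 36 diameter and 6 thick, above it a hub 26 diameter with fine ribs (28 over them). Origin: centre of the underside; z up along its axis. 22 g. Goes into the grey tray. (mm)
- tray_grey: Grey kit tray, loose on the bench, 500 g, 98 wide (x), 238 long (y), 12 high. Origin: centre of underside; z up. Round pockets at x = 0, 8 deep, floor 4 above underside: dome 78 diameter at y = -70, collar 66 at y = +12, plug 54 at y = +82. Too narrow for fingers beside a part: keep fingertips 12+ above the tray's underside, so 8+ above the part's. (mm)
- tray_yellow: Yellow kit tray, loose on the bench, 500 g, 98 wide (x), 174 long (y), 12 high. Origin: centre of underside; z up. Round pockets at x = 0, 8 deep, floor 4 above underside: dome 78 diameter at y = -38, collar 66 at y = +44. Too narrow for fingers beside a part: keep fingertips 12+ above the tray's underside, so 8+ above the part's. (mm)
- nippers: side cutters with red handles lying flat, 155 long (x, jaws to +x), 50 wide, 12 high, at the right end of the stock. Origin: about the middle, on the underside. Not part of the job. (At the left end stands a clear tub, 90 diameter, 55 high, not listed.) (mm)

How it is judged:
At the end, for the whole second after the job is handed in: Each named part stands in its own tray's fitting pocket: within 14 mm of the centre along both tray axes, underside 1 to 7 mm above the tray's, upright within 0.1 rad, still (0.02 m/s). Trays flat (0.05 rad, under 6 mm up). Blue dome, black collar (upright, 0.1 rad) and nippers moved under 20 mm (x of dome_black in the frame of tray_grey between -0.014 and 0.014 m and y of dome_black in the frame of tray_grey between -0.084 and -0.056 m and z of dome_black in the frame of tray_grey between 0.001 and 0.007 m and angle between each of dome_black, collar_orange, plug_red, dome_magenta, collar_green, dome_blue, collar_black's own z axis and vertical below 0.1 rad and linear speed of each of dome_black, collar_orange, plug_red, dome_magenta, collar_green below 0.02 m/s and x of collar_orange in the frame of tray_grey between -0.014 and 0.014 m and y of collar_orange in the frame of tray_grey between -0.002 and 0.026 m and z of collar_orange in the frame of tray_grey between 0.001 and 0.007 m and x of plug_red in the frame of tray_grey between -0.014 and 0.014 m and y of plug_red in the frame of tray_grey between 0.068 and 0.096 m and z of plug_red in the frame of tray_grey between 0.001 and 0.007 m and x of dome_magenta in the frame of tray_yellow between -0.014 and 0.014 m and y of dome_magenta in the frame of tray_yellow between -0.052 and -0.024 m and z of dome_magenta in the frame of tray_yellow between 0.001 and 0.007 m and x of collar_green in the frame of tray_yellow between -0.014 and 0.014 m and y of collar_green in the frame of tray_yellow between 0.03 and 0.058 m and z of collar_green in the frame of tray_yellow between 0.001 and 0.007 m and angle between each of tray_grey, tray_yellow's own z axis and vertical below 0.05 rad and height (world z) of each of tray_grey, tray_yellow below 0.006 m and distance of each of dome_blue, collar_black, nippers from where it was at the start of the episode below 0.02 m); the robot touches nothing.
It fails at once if the blue dome, which is not part of the job, is pushed or tipped (over 20 mm) (distance of dome_blue from where it was at the start of the episode above 0.02 m).
It fails at once if the black collar, which is not part of the job, is pushed or tipped (over 20 mm) (distance of collar_black from where it was at the start of the episode above 0.02 m).
It fails at once if the pair of nippers, which is not part of the job, is pushed or tipped (over 20 mm) (distance of nippers from where it was at the start of the episode above 0.02 m).
It fails at once if a kit part is dropped or flung (over 0.7 m/s out of the fingers, a fall of about 25 mm) ((linear speed of dome_black above 0.7 m/s and contact force between dome_black and the fingers below 0.01 N) or (linear speed of collar_orange above 0.7 m/s and contact force between collar_orange and the fingers below 0.01 N) or (linear speed of plug_red above 0.7 m/s and contact force between plug_red and the fingers below 0.01 N) or (linear speed of dome_magenta above 0.7 m/s and contact force between dome_magenta and the fingers below 0.01 N) or (linear speed of collar_green above 0.7 m/s and contact force between collar_green and the fingers below 0.01 N)).
It also fails if it takes over 131 s, if anything falls off the work surface, if the arm or the gripper's body presses on something with over 40 N, if the wrist force passes 120 N, or if a joint passes its speed limit or range.

## Working session

There is one attempt and no reset: what is moved stays moved. The work goes in short steps, Python scripts to look and compute and a tool call to move; the robot and the scene stay as the last step left them, time stands still between calls to the robot, and variables do not carry over. Pictures are saved under pics/ and viewed, at most 14 in all, crops included, and the job is handed in when it is done.

Besides the shell and the picture viewer there is one more tool, called after ">>>" as name(argument=value, ...), one argument or row to a line, values as JSON. send_rows: Moves the arm, as the interface text tells. Its arguments: {"type":"object","properties":{"deltas":{"type":"string"},"jaw":{"type":"number"},"force":{"type":"number"}},"required":["deltas"]}

```bash
mkdir -p pics
cat > h.py <<'E'
import numpy as np, cv2
from bench import manip
def snap(n,f):
    im=manip.get_image(n); cv2.imwrite('pics/'+f,im[:,:,::-1]); return im
E
python3 - <<'E'
from h import *
for n in('scene','side'):
    snap(n,n+'0.png'); m=manip.camera_model(n); print(n,m)
print(manip.camera_model('wrist')); print(manip.get_obs())
E
```

```text
scene {'vfov': 57.0553659387576, 'cx': 281.8646896602377, 'cy': 211.0415657584901, 'position': array([0.96105129, 0.17751337, 0.54256416]), 'orientation': array([[-0.55830118, -0.58749537,  0.5857892 ],
       [ 0.82960565, -0.40160569,  0.3879012 ],
       [ 0.00736612,  0.70253972,  0.71160641]])}
side {'vfov': 44.69230498348361, 'cx': 281.2616895373357, 'cy': 212.09572726434692, 'position': array([ 0.13389407, -0.78210877,  0.71177186]), 'orientation': array([[ 0.88590699,  0.28617746, -0.36506337],
       [-0.46347793,  0.57815912, -0.67150595],
       [ 0.01889485,  0.76409063,  0.64483214]])}
{'vfov': 58.58790162199254, 'cx': 276.9498722101285, 'cy': 200.2830422292266, 'position': array([0.57665353, 0.08317246, 0.37414201]), 'orientation': array([[ 9.99998765e-01, -8.72320663e-04,  1.30726815e-03],
       [ 4.01151084e-04,  9.45937606e-01,  3.24348399e-01],
       [-1.51952992e-03, -3.24347474e-01,  9.45936788e-01]])}
{'t': 0.1, 'qpos': array([-1.20959626e-01,  2.76504224e-01,  1.50598114e+00,  4.96335848e-06,
        1.36070041e+00, -1.21015035e-01]), 'joint_vel': array([ 1.66419195e-05,  1.22703337e-03, -4.02477178e-03,  5.97911489e-05,
       -3.30267162e-04,  7.19418923e-04]), 'effort': array([ 1.55745878e-03, -4.17697620e+01, -2.46405226e+01, -1.74112388e-04,
        5.80947395e-03,  2.85749664e-07]), 'ee_pos': array([5.74574945e-01, 7.11672820e-05, 2.52552001e-01]), 'eef_rot': array([[-5.42138907e-05,  9.99998749e-01, -1.58090054e-03],
       [ 9.99999979e-01,  5.45254793e-05,  1.97053197e-04],
       [ 1.97139150e-04, -1.58088982e-03, -9.99998731e-01]]), 'contact_force': array([-0.49755303, -0.22447951, -0.36741598]), 'wrist_torque': array([0.05420909, 0.01134939, 0.02021423]), 'gripper_force': 0.0, 'gripper_width': 0.08552587044470944}
```

View pics/scene0.png

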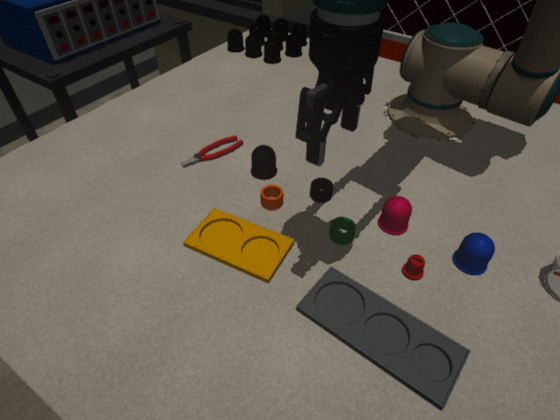

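View pics/side0.png

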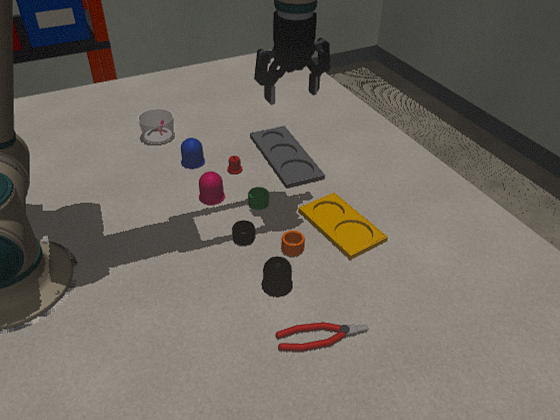

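Run:
```python
import cv2,numpy as np
def crop(f,x0,x1,y0,y1,s,o):
    im=cv2.imread('pics/'+f)[y0:y1,x0:x1]; im=cv2.resize(im,None,fx=s,fy=s,interpolation=cv2.INTER_CUBIC)
    im=np.clip(im*1.4,0,255).astype(np.uint8)
    for x in range((x0//20+1)*20,x1,20): cv2.putText(im,str(x),((x-x0)*s-10,10),0,.35,(0,255,0)); cv2.line(im,((x-x0)*s,12),((x-x0)*s,590),(120,160,120),1)
    for y in range((y0//20+1)*20,y1,20): cv2.putText(im,str(y),(0,(y-y0)*s+4),0,.35,(0,255,0)); cv2.line(im,(22,(y-y0)*s),(790,(y-y0)*s),(120,160,120),1)
    cv2.imwrite('pics/'+o,im)
crop('scene0.png',235,500,140,290,3,'s1.png')
crop('scene0.png',180,480,200,400,2,'s2.png')
crop('side0.png',140,400,115,305,3,'d1.png')
```

```text
(no output)
```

View pics/s1.png

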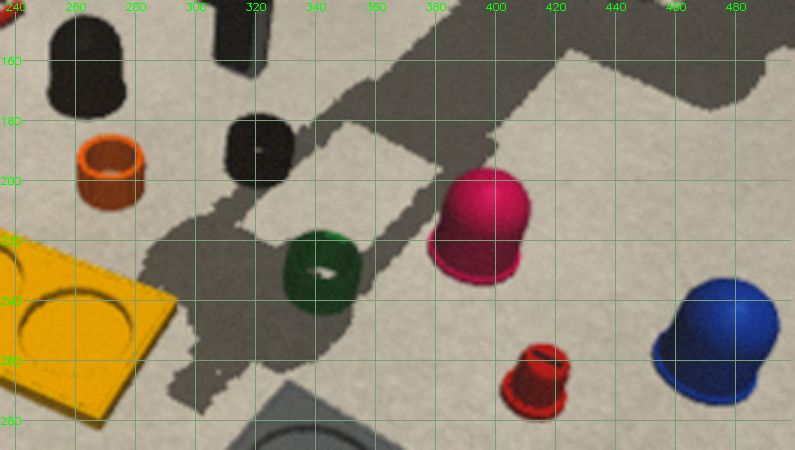

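View pics/s2.png

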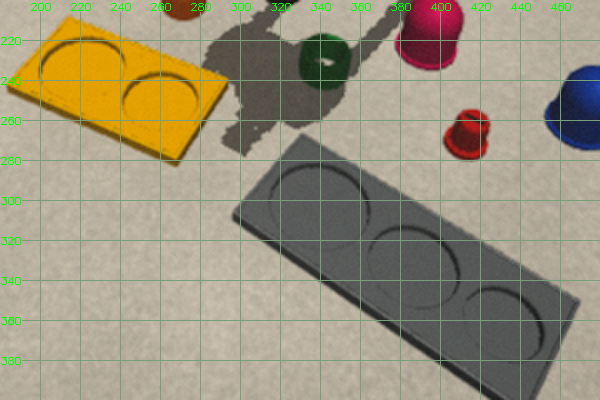

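View pics/d1.png

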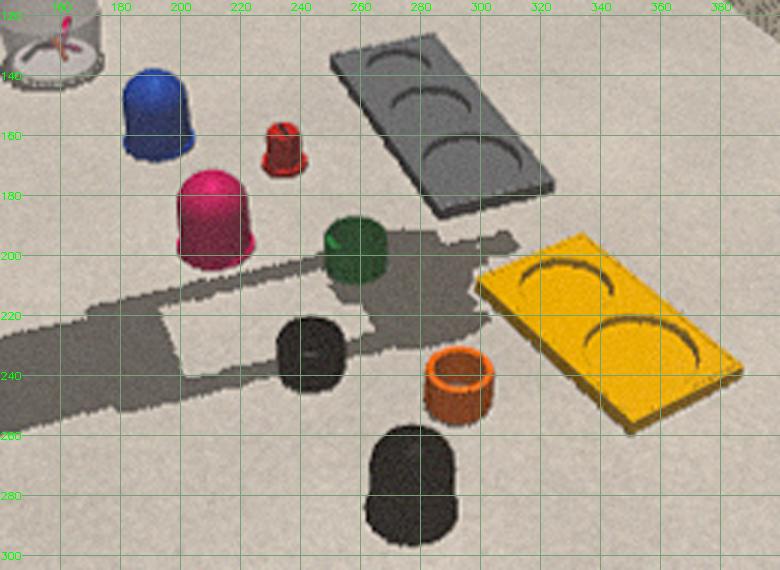

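```bash
cat > fit.py <<'E'
from h import *
from scipy.optimize import least_squares
C={n:manip.camera_model(n) for n in('scene','side')}
def proj(m,P,k=0):
    p=(np.asarray(P)-m['position'])@m['orientation']; f=210/np.tan(np.radians(m['vfov']/2))
    u=np.c_[p[:,0],-p[:,1]]/-p[:,2:]; u=u*(1+k*(u**2).sum(1,keepdims=True))
    return u*f+[m['cx'],m['cy']]
a=np.linspace(0,2*np.pi,72,endpoint=False)
def rings(L): return np.vstack([np.c_[r*np.cos(a),r*np.sin(a),0*a+z] for r,z in L])/1000
# crown: ellipse from r26 z40 to top 64
dome=rings([(29,0),(29,4),(26,4)]+[(26*np.cos(t),40+24*np.sin(t)) for t in np.linspace(0,1.57,10)])
col=rings([(23,0),(23,30)]); plug=rings([(18,0),(18,6),(14,6),(14,34)])
D={'dome_black':(dome,(251,277,145,180),(261,293,256.7,297.3)),
'orange':(col,(260.7,283.3,184.7,210.3),(281.3,305,230.7,257)),
'collar_black':(col,(309.7,333.3,177.3,203),(232,255.3,220.3,246.3)),
'green':(col,(329.3,355.7,216.7,245),(248,269.7,186.7,210)),
'magenta':(dome,(377.7,412,195.7,235),(198.7,225,171.3,205.3)),
'red':(plug,(402,425,254.7,280),(227.3,242.3,155.7,174.3)),
'blue':(dome,(452.3,494.7,232.7,275),(180.7,205.3,137.7,169))}
T={'grey':((98,238),[(214,0)][:0] or [(331,266.5),(296.5,306.5),(442,397),(470,350)],[(286.7,185.7),(324.3,175.7),(285,126.3),(250.3,134.3)]),
'yellow':((98,174),[(214,208),(184,244),(268.5,279),(294.5,239)],[(350,256),(387.3,238.5),(334.3,193),(298.7,207.7)])}
def bb(u): return np.r_[u[:,0].min(),u[:,0].max()+0,u[:,1].min(),u[:,1].max()]
names=list(D); tn=list(T)
def res(x):
    k=x[:2]; r=[]
    for i,n in enumerate(names):
        P=D[n][0]+[*x[2+2*i:4+2*i],0]
        r.append([bb(proj(C[c],P,k[j]))-D[n][1+j] for j,c in enumerate(C)])
    for i,n in enumerate(tn):
        X,Y,w=x[16+3*i:19+3*i]; (W,L)=T[n][0]
        q=np.array([(-W,-L),(W,-L),(W,L),(-W,L)])/2000
        P=np.c_[q@np.array([[np.cos(w),np.sin(w)],[-np.sin(w),np.cos(w)]])+[X,Y],np.full(4,.012)]
        r.append([(proj(C[c],P,k[j])-T[n][1+j]).ravel() for j,c in enumerate(C)])
    return r
x0=np.r_[0,0,[.5,0]*7,[.6,.1,0]*2]
f=lambda x:np.concatenate([np.ravel(q) for q in res(x)])
s=least_squares(f,x0,loss='soft_l1')
print('k',s.x[:2].round(3))
for i,n in enumerate(names+tn):
    v=s.x[2+2*i:4+2*i] if i<7 else s.x[16+3*(i-7):19+3*(i-7)]
    print(n,v.round(4),np.round(res(s.x)[i],1).tolist())
E
python3 fit.py
```

```text
k [-0.026 -0.166]
dome_black [ 0.4329 -0.2218] [[-0.7, -0.3, -0.9, -1.0], [0.1, -0.5, -0.9, -0.8]]
orange [ 0.5052 -0.1497] [[-1.1, -0.3, -1.3, -0.1], [-0.3, -0.3, -1.4, -0.7]]
collar_black [ 0.4309 -0.0788] [[-0.5, -0.3, -0.7, -0.3], [-0.1, -0.2, -1.1, -0.8]]
green [0.5065 0.0087] [[-0.8, -0.1, -0.8, 0.5], [-0.1, -0.6, -0.8, -0.3]]
magenta [0.4225 0.0764] [[-0.3, -0.2, -0.3, -0.0], [-0.0, -0.3, -0.4, -0.7]]
red [0.5101 0.148 ] [[-0.9, 0.5, -1.7, 0.5], [-0.1, 0.1, -1.1, -0.2]]
blue [0.432  0.2249] [[-0.1, -0.1, -0.3, 0.2], [0.1, -0.3, -0.0, -0.5]]
grey [ 0.6442  0.1447 -0.0782] [[-0.2, -0.5, -0.4, -0.7, 0.1, 8.9, -1.2, -0.6], [-0.6, -1.8, 0.2, -1.1, -0.9, -0.4, -0.6, -1.4]]
yellow [ 0.6291 -0.135   0.1166] [[-0.3, -0.8, -1.4, -2.6, -0.6, 0.1, -0.5, -0.2], [0.1, -1.2, -0.6, -2.5, -0.8, -1.2, -0.7, -0.7]]
```

>>> send_rows(
  deltas="3 -1.3 2 0 0 0; 6 -2.6 4 0 0 0; 9 -3.9 6 0 0 0; 12 -5.2 8 0 0 0; 14.8 -6.5 9.3 0 0 0; 14.8 -6.5 9.3 0 0 0; 14.8 -6.5 9.3 0 0 0",
  jaw=-1,
  force=25,
)

```text
t: 0.8
ee_pos: [0.5098, 0.1483, 0.16]
eef_rot: [[-0.002, 1.0, -0.0], [1.0, 0.002, -0.001], [-0.001, -0.0, -1.0]]
contact_force: [0.6, -0.7, 0.6]
gripper_width: 0.0853
gripper_force: 0.0
```

Run:
```python
import io,contextlib
with contextlib.redirect_stdout(io.StringIO()): from fit import *
m=manip.camera_model('wrist'); im=snap('wrist','w1.png')[:,:,::-1].copy()
for i,n in enumerate(names):
    u=proj(m,D[n][0]+[*s.x[2+2*i:4+2*i],0])
    cv2.polylines(im,[cv2.convexHull(u.astype(np.float32)).astype(np.int32)],True,(0,255,0),1)
for i,n in enumerate(tn):
    X,Y,w=s.x[16+3*i:19+3*i]; W,L=T[n][0]
    q=np.array([(-W,-L),(W,-L),(W,L),(-W,L)])/2000
    P=np.c_[q@np.array([[np.cos(w),np.sin(w)],[-np.sin(w),np.cos(w)]])+[X,Y],np.full(4,.012)]
    cv2.polylines(im,[proj(m,P).astype(np.int32)],True,(0,255,0),1)
cv2.imwrite('pics/w1o.png',im)
```

```text
(no output)
```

View pics/w1o.png

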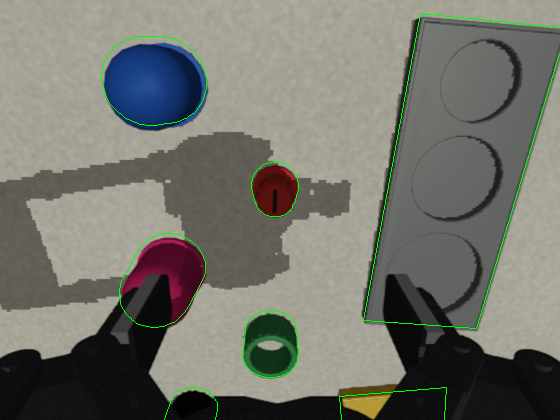

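The wrist view matches the fit: plug outline at (275,190), and the tray outline lies on its edges. Descending on the plug.

>>> send_rows(
  deltas="0 0 4 0 0 0; 0 0 8 0 0 0; 0 0 10.5 0 0 0; 0 0 12 0 0 0; 0 0 12.8 0 0 0; 0 0 12.8 0 0 0; 0 0 12.8 0 0 0",
)

```text
t: 1.55
ee_pos: [0.5113, 0.1476, 0.0332]
eef_rot: [[0.001, 1.0, 0.002], [1.0, -0.001, 0.0], [0.0, 0.002, -1.0]]
contact_force: [-0.3, -0.6, 0.4]
gripper_width: 0.0853
gripper_force: 0.0
```

>>> send_rows(
  deltas="0 0 0 0 0 0; 0 0 0 0 0 0; 0 0 0 0 0 0; 0 0 0 0 0 0; 0 0 0 0 0 0; 0 0 0 0 0 0; 0 0 0 0 0 0; 0 0 0 0 0 0; 0 0 0 0 0 0; 0 0 0 0 0 0",
  jaw=1,
  force=25,
)

```text
t: 2.55
ee_pos: [0.5102, 0.1481, 0.0328]
eef_rot: [[-0.0, 1.0, 0.001], [1.0, 0.0, 0.0], [0.0, 0.001, -1.0]]
contact_force: [-0.8, -0.1, 6.7]
gripper_width: 0.0251
gripper_force: 24.7
```

>>> send_rows(
  deltas="0 0 -1 0 0 0; 0 0 -3 0 0 0; 0 0 -6 0 0 0; 1 1.8 -8 0 0 0; 2.6 4.7 -8 0 0 0; 4.2 7.6 -8 0 0 0; 5.8 10.5 -8 0 0 0; 7.3 13 -8 0 0 0; 7.8 14.1 -8 0 0 0; 7.8 14.1 -8 0 0 0; 7.8 14.1 -8 0 0 0",
)

```text
t: 3.65
ee_pos: [0.6502, 0.2257, 0.112]
eef_rot: [[-0.0, 1.0, -0.002], [1.0, 0.0, -0.001], [-0.001, -0.002, -1.0]]
contact_force: [0.2, -0.8, -0.2]
gripper_width: 0.025
gripper_force: 24.8
```

Run:
```python
from h import *
snap('wrist','w2.png')
```

```text
(no output)
```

View pics/w2.png

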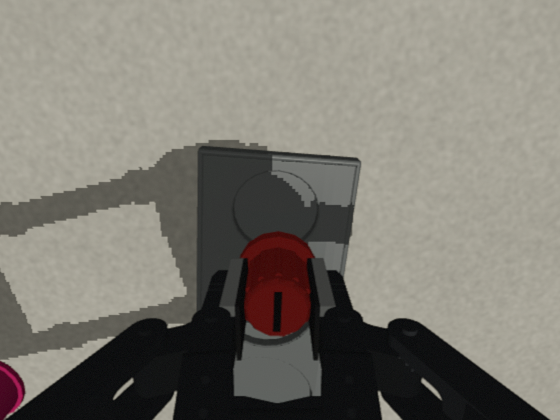

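The plug is held upright, with its axis in line with the plug pocket (column 276). Lowering.

>>> send_rows(
  deltas="0 0 2 0 0 0; 0 0 4 0 0 0; 0 0 5.5 0 0 0; 0 0 6.5 0 0 0; 0 0 7.1 0 0 0; 0 0 7.5 0 0 0; 0 0 7.5 0 0 0; 0 0 7.5 0 0 0",
)

```text
t: 4.5
ee_pos: [0.6515, 0.2261, 0.0379]
eef_rot: [[-0.0, 1.0, 0.001], [1.0, 0.0, 0.0], [0.0, 0.001, -1.0]]
contact_force: [-0.0, -0.3, -0.0]
gripper_width: 0.025
gripper_force: 24.8
```

>>> send_rows(
  deltas="0 0 0 0 0 0; 0 0 0 0 0 0; 0 0 0 0 0 0; 0 0 0 0 0 0; 0 0 0 0 0 0; 0 0 -1 0 0 0; 0 0 -4 0 0 0; 0 0 -8 0 0 0; 0 0 -8 0 0 0",
  jaw=-1,
)

```text
t: 5.4
ee_pos: [0.655, 0.227, 0.1245]
eef_rot: [[-0.0, 1.0, 0.013], [1.0, 0.0, 0.003], [0.003, 0.013, -1.0]]
contact_force: [0.0, -0.1, 0.3]
gripper_width: 0.0852
gripper_force: 0.0
```

>>> send_rows(
  deltas="-2 -0.8 0 0 0 0; -6 -2.3 0 0 0 0; -10 -3.9 0 0 0 0; -14 -5.4 0 0 0 0; -18 -7 0 0 0 0; -22 -8.5 0 0 0 0; -26 -10.1 0 0 0 0; -30 -11.6 0 0 0 0; -34 -13.2 0 0 0 0; -36.6 -14.2 0 0 0 0; -37.6 -14.6 0 0 0 0; -37.6 -14.6 0 0 0 0; -37.6 -14.6 2.5 0 0 0; -37.6 -14.6 5 0 0 0; -37.6 -14.6 7 0 0 0; -37.6 -14.6 8.2 0 0 0; -37.6 -14.6 8.5 0 0 0; -37.6 -14.6 8.5 0 0 0",
  jaw=-0.7,
)

```text
t: 7.2
ee_pos: [0.5055, -0.1494, 0.0323]
eef_rot: [[-0.001, 1.0, 0.0], [1.0, 0.001, 0.0], [0.0, 0.0, -1.0]]
contact_force: [0.4, -0.0, -0.6]
gripper_width: 0.0723
gripper_force: 0.0
```

>>> send_rows(
  deltas="0 0 0 0 0 0; 0 0 0 0 0 0; 0 0 0 0 0 0; 0 0 0 0 0 0; 0 0 0 0 0 0; 0 0 0 0 0 0; 0 0 0 0 0 0; 0 0 0 0 0 0; 0 0 0 0 0 0",
  jaw=1,
)

```text
t: 8.1
ee_pos: [0.5058, -0.1502, 0.0335]
eef_rot: [[0.0, 1.0, 0.002], [1.0, -0.0, -0.001], [-0.001, 0.002, -1.0]]
contact_force: [-0.2, 0.9, 6.0]
gripper_width: 0.0434
gripper_force: 25.6
```

>>> send_rows(
  deltas="0 0 -1 0 0 0; 0 0 -3 0 0 0; 0 0 -6 0 0 0; 0 0 -8.5 0 0 0; 0 0 -8.5 0 0 0; 0 0 -8.5 0 0 0",
)

```text
t: 8.7
ee_pos: [0.5051, -0.1501, 0.118]
eef_rot: [[0.0, 1.0, 0.001], [1.0, -0.0, -0.001], [-0.001, 0.001, -1.0]]
contact_force: [-1.6, 0.3, -0.4]
gripper_width: 0.0437
gripper_force: 25.7
```

Run:
```python
from h import *
a=snap('wrist','w3.png'); b=snap('side','d3.png')
cv2.imwrite('pics/ws3.png',cv2.resize(np.hstack([a,b]),(800,300))[:,:,::-1])
```

```text
(no output)
```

View pics/ws3.png

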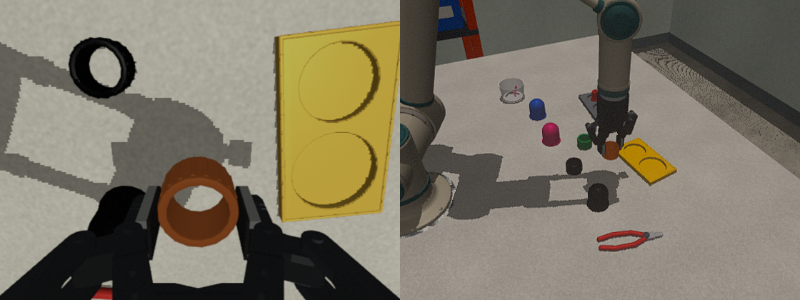

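Orange collar held upright at (200,200). On to the grey tray's middle pocket.

>>> send_rows(
  deltas="2 0.9 0 0 0 0; 5 2.3 0 0 0 0; 9 4.1 0 0 0 0; 13 5.9 0 0 0 0; 17 7.8 0 0 0 0; 21 9.6 0 0 0 0; 25 11.4 0 0 0 0; 28.5 13 0 0 0 0; 30.2 13.8 0 0 0 0; 30.7 14 0 0 0 0; 30.7 14 0 0 0 0; 30.7 14 2.5 0 0 0; 30.7 14 4.5 0 0 0; 30.7 14 6 0 0 0; 30.7 14 7.2 0 0 0; 30.7 14 7.8 0 0 0; 30.7 14 8.1 0 0 0; 30.7 14 8.1 0 0 0; 30.7 14 8.1 0 0 0",
)

```text
t: 10.7
ee_pos: [0.6451, 0.1561, 0.0375]
eef_rot: [[0.0, 1.0, 0.001], [1.0, -0.0, -0.001], [-0.001, 0.001, -1.0]]
contact_force: [-2.0, -2.0, 5.5]
gripper_width: 0.0434
gripper_force: 26.1
```

>>> send_rows(
  deltas="0 0 0 0 0 0; 0 0 0 0 0 0; 0 0 0 0 0 0; 0 0 0 0 0 0; 0 0 0 0 0 0; 0 0 -1 0 0 0; 0 0 -4 0 0 0; 0 0 -8 0 0 0; 0 0 -10 0 0 0; 0 0 -10 0 0 0",
  jaw=-0.8,
)

```text
t: 11.7
ee_pos: [0.6476, 0.1574, 0.1412]
eef_rot: [[-0.0, 1.0, 0.009], [1.0, 0.0, 0.001], [0.001, 0.009, -1.0]]
contact_force: [-0.1, -1.0, 0.5]
gripper_width: 0.0769
gripper_force: 0.0
```

>>> send_rows(
  deltas="-2 -1.1 0 0 0 0; -5 -2.8 0 0 0 0; -9 -5 0 0 0 0; -13 -7.3 0 0 0 0; -17 -9.5 0 0 0 0; -21 -11.7 0 0 0 0; -25 -14 0 0 0 0; -29 -16.2 0 0 0 0; -33 -18.5 0 0 0 0; -36 -20.1 0 0 0 0; -37.5 -21 0 0 0 0; -37.9 -21.2 0 0 0 0; -37.9 -21.2 0 0 0 0; -37.9 -21.2 2 0 0 0; -37.9 -21.2 5 0 0 0; -37.9 -21.2 8 0 0 0; -37.9 -21.2 9.6 0 0 0; -37.9 -21.2 10.2 0 0 0; -37.9 -21.2 10.2 0 0 0; -37.9 -21.2 10.2 0 0 0",
  jaw=-1,
)

```text
t: 13.7
ee_pos: [0.4339, -0.2219, 0.0349]
eef_rot: [[-0.001, 1.0, 0.001], [1.0, 0.001, -0.001], [-0.001, 0.001, -1.0]]
contact_force: [0.6, 0.5, 0.4]
gripper_width: 0.0854
gripper_force: 0.0
```

>>> send_rows(
  deltas="0 0 0 0 0 0; 0 0 0 0 0 0; 0 0 0 0 0 0; 0 0 0 0 0 0; 0 0 0 0 0 0; 0 0 0 0 0 0; 0 0 0 0 0 0; 0 0 0 0 0 0; 0 0 0 0 0 0",
  jaw=1,
)

```text
t: 14.6
ee_pos: [0.4335, -0.2223, 0.0353]
eef_rot: [[0.0, 1.0, 0.002], [1.0, -0.0, -0.001], [-0.001, 0.002, -1.0]]
contact_force: [0.3, 1.3, 5.3]
gripper_width: 0.0513
gripper_force: 25.8
```

>>> send_rows(
  deltas="0 0 -1 0 0 0; 0 0 -3 0 0 0; 0 0 -6 0 0 0; 0 0 -9.5 0 0 0; 0 0 -11 0 0 0; 0 0 -11 0 0 0; 0 0 -11 0 0 0",
)

```text
t: 15.3
ee_pos: [0.4327, -0.2219, 0.1444]
eef_rot: [[0.0, 1.0, 0.0], [1.0, -0.0, -0.0], [-0.0, 0.0, -1.0]]
contact_force: [-0.3, 0.8, -0.9]
gripper_width: 0.051
gripper_force: 26.4
```

Run:
```python
from h import *
a=snap('scene','c4.png'); b=snap('side','d4.png')
cv2.imwrite('pics/ws4.png',cv2.resize(np.hstack([a,b]),(800,300))[:,:,::-1])
```

```text
(no output)
```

View pics/ws4.png

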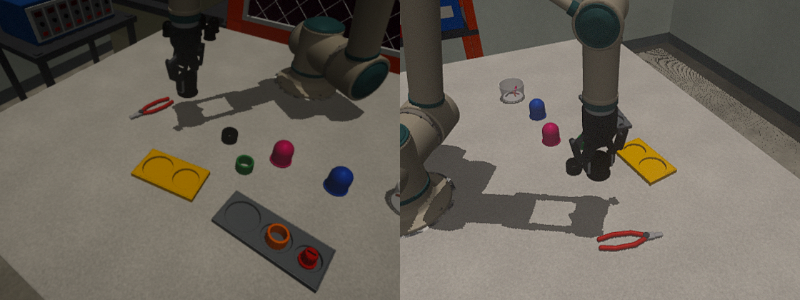

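Dome held upright; the plug at (308,259) and orange collar at (277,236) stand in their pockets. Moving on.

>>> send_rows(
  deltas="1.5 1 0 0 0 0; 4 2.8 0 0 0 0; 7.2 5 0 0 0 0; 10.4 7.2 0 0 0 0; 13.6 9.4 0 0 0 0; 16.8 11.7 0 0 0 0; 20 13.9 0 0 0 0; 23.2 16.1 0 0 0 0; 26.4 18.3 0 0 0 0; 28.8 20 0 0 0 0; 29.7 20.6 0 0 0 0; 29.7 20.6 0 0 0 0; 29.7 20.6 2.5 0 0 0; 29.7 20.6 5 0 0 0; 29.7 20.6 7.5 0 0 0; 29.7 20.6 9.2 0 0 0; 29.7 20.6 10.1 0 0 0; 29.7 20.6 10.5 0 0 0; 29.7 20.6 10.5 0 0 0; 29.7 20.6 10.5 0 0 0",
)

```text
t: 17.4
ee_pos: [0.6393, 0.0743, 0.0401]
eef_rot: [[0.001, 1.0, 0.001], [1.0, -0.001, -0.0], [-0.0, 0.001, -1.0]]
contact_force: [0.9, 0.1, -0.8]
gripper_width: 0.0511
gripper_force: 26.4
```

>>> send_rows(
  deltas="0 0 0 0 0 0; 0 0 0 0 0 0; 0 0 0 0 0 0; 0 0 0 0 0 0; 0 0 0 0 0 0; 0 0 0 0 0 0; 0 0 -1 0 0 0; 0 0 -4 0 0 0; 0 0 -8 0 0 0; 0 0 -10 0 0 0; 0 0 -10 0 0 0",
  jaw=-1,
)

```text
t: 18.5
ee_pos: [0.6416, 0.0751, 0.1441]
eef_rot: [[-0.0, 1.0, 0.009], [1.0, 0.0, 0.0], [0.0, 0.009, -1.0]]
contact_force: [1.4, 0.1, 0.0]
gripper_width: 0.0851
gripper_force: 0.0
```

>>> send_rows(
  deltas="0 -2 0 0 0 0; 0 -5 0 0 0 0; 0 -9 0 0 0 0; 0 -13 0 0 0 0; 0 -17 0 0 0 0; 0.1 -20 0 0 0 0; 0.1 -21.3 0 0 0 0; 0.1 -21.6 0 0 0 0; 0.1 -21.6 0 0 0 0; 0.1 -21.6 2 0 0 0; 0.1 -21.6 5 0 0 0; 0.1 -21.6 8 0 0 0; 0.1 -21.6 9.8 0 0 0; 0.1 -21.6 10.5 0 0 0; 0.1 -21.6 10.5 0 0 0; 0.1 -21.6 10.5 0 0 0",
)

```text
t: 20.1
ee_pos: [0.4246, 0.076, 0.0347]
eef_rot: [[0.0, 1.0, 0.002], [1.0, -0.0, 0.0], [0.0, 0.002, -1.0]]
contact_force: [0.7, -0.3, 0.1]
gripper_width: 0.0854
gripper_force: 0.0
```

>>> send_rows(
  deltas="0 0 0 0 0 0; 0 0 0 0 0 0; 0 0 0 0 0 0; 0 0 0 0 0 0; 0 0 0 0 0 0; 0 0 0 0 0 0; 0 0 0 0 0 0; 0 0 0 0 0 0; 0 0 0 0 0 0",
  jaw=1,
)

```text
t: 21.0
ee_pos: [0.4236, 0.076, 0.0353]
eef_rot: [[-0.0, 1.0, 0.002], [1.0, 0.0, -0.0], [-0.0, 0.002, -1.0]]
contact_force: [-0.0, -0.3, 6.6]
gripper_width: 0.0512
gripper_force: 25.7
```

>>> send_rows(
  deltas="0 0 -1 0 0 0; 0 0 -3 0 0 0; 0 0 -6 0 0 0; 0 0 -9.5 0 0 0; 0 0 -11 0 0 0; 0 0 -11 0 0 0; 0 0 -11 0 0 0",
)

```text
t: 21.7
ee_pos: [0.4226, 0.076, 0.1445]
eef_rot: [[0.0, 1.0, 0.001], [1.0, -0.0, 0.0], [0.0, 0.001, -1.0]]
contact_force: [-0.7, -0.1, -0.3]
gripper_width: 0.0508
gripper_force: 26.5
```

>>> send_rows(
  deltas="-1.5 1.3 0 0 0 0; -4 3.4 0 0 0 0; -7 5.9 0 0 0 0; -10 8.5 0 0 0 0; -13 11 0 0 0 0; -16 13.6 0 0 0 0; -19 16.1 0 0 0 0; -22 18.6 0 0 0 0; -24.2 20.5 0 0 0 0; -24.9 21.1 0 0 0 0; -24.9 21.1 0 0 0 0; -24.9 21.1 0 0 0 0; -24.9 21.1 2.5 0 0 0; -24.9 21.1 5 0 0 0; -24.9 21.1 7.5 0 0 0; -24.9 21.1 9.2 0 0 0; -24.9 21.1 10.1 0 0 0; -24.9 21.1 10.5 0 0 0; -24.9 21.1 10.5 0 0 0; -24.9 21.1 10.5 0 0 0",
)

```text
t: 23.7
ee_pos: [0.6345, -0.1728, 0.0404]
eef_rot: [[-0.0, 1.0, 0.002], [1.0, 0.0, -0.001], [-0.001, 0.002, -1.0]]
contact_force: [-0.1, 0.2, -0.5]
gripper_width: 0.0513
gripper_force: 26.4
```

>>> send_rows(
  deltas="0 0 0 0 0 0; 0 0 0 0 0 0; 0 0 0 0 0 0; 0 0 0 0 0 0; 0 0 0 0 0 0; 0 0 0 0 0 0; 0 0 -1 0 0 0; 0 0 -4 0 0 0; 0 0 -8 0 0 0; 0 0 -10 0 0 0; 0 0 -10 0 0 0",
  jaw=-1,
)

```text
t: 24.8
ee_pos: [0.6365, -0.1739, 0.1442]
eef_rot: [[-0.0, 1.0, 0.008], [1.0, 0.0, -0.003], [-0.003, 0.008, -1.0]]
contact_force: [-0.5, 0.2, -0.4]
gripper_width: 0.0855
gripper_force: 0.0
```

>>> send_rows(
  deltas="1.5 -1.1 0 0 0 0; 4 -2.8 0 0 0 0; 7 -4.9 0 0 0 0; 10 -7 0 0 0 0; 13 -9.1 0 0 0 0; 16 -11.2 0 0 0 0; 17.7 -12.4 0 0 0 0; 18.2 -12.8 0 0 0 0; 18.2 -12.8 0 0 0 0; 18.2 -12.8 2.5 0 0 0; 18.2 -12.8 5.5 0 0 0; 18.2 -12.8 8.5 0 0 0; 18.2 -12.8 10.2 0 0 0; 18.2 -12.8 10.7 0 0 0; 18.2 -12.8 10.7 0 0 0; 18.2 -12.8 10.7 0 0 0",
  jaw=-0.8,
)

```text
t: 26.4
ee_pos: [0.5075, 0.0083, 0.033]
eef_rot: [[0.001, 1.0, 0.002], [1.0, -0.001, -0.0], [-0.0, 0.002, -1.0]]
contact_force: [0.1, -0.2, 0.6]
gripper_width: 0.0765
gripper_force: 0.0
```

>>> send_rows(
  deltas="0 0 0 0 0 0; 0 0 0 0 0 0; 0 0 0 0 0 0; 0 0 0 0 0 0; 0 0 0 0 0 0; 0 0 0 0 0 0; 0 0 0 0 0 0; 0 0 0 0 0 0; 0 0 0 0 0 0",
  jaw=1,
)

```text
t: 27.3
ee_pos: [0.5067, 0.0089, 0.0334]
eef_rot: [[-0.0, 1.0, 0.002], [1.0, 0.0, -0.0], [-0.0, 0.002, -1.0]]
contact_force: [-1.6, 0.7, 6.1]
gripper_width: 0.0443
gripper_force: 25.2
```

>>> send_rows(
  deltas="0 0 -1 0 0 0; 0 0 -3 0 0 0; 0 0 -6 0 0 0; 0 0 -8.5 0 0 0; 0 0 -9 0 0 0; 0 0 -9 0 0 0; 0 0 -9 0 0 0",
)

```text
t: 28.0
ee_pos: [0.5052, 0.0091, 0.1215]
eef_rot: [[-0.0, 1.0, -0.002], [1.0, 0.0, 0.0], [0.0, -0.002, -1.0]]
contact_force: [-0.1, 0.1, -0.9]
gripper_width: 0.0445
gripper_force: 25.7
```

>>> send_rows(
  deltas="-1 1.2 0 0 0 0; -3 3.5 0 0 0 0; -5.5 6.5 0 0 0 0; -8 9.4 0 0 0 0; -9.6 11.3 0 0 0 0; -10 11.8 0 0 0 0; -10 11.8 0 0 0 0; -10 11.8 0 0 0 0; -10 11.8 2.5 0 0 0; -10 11.8 5 0 0 0; -10 11.8 7 0 0 0; -10 11.8 8.1 0 0 0; -10 11.8 8.6 0 0 0; -10 11.8 8.6 0 0 0; -10 11.8 8.6 0 0 0",
)

```text
t: 29.5
ee_pos: [0.624, -0.0904, 0.0375]
eef_rot: [[-0.0, 1.0, 0.001], [1.0, 0.0, 0.0], [0.0, 0.001, -1.0]]
contact_force: [-1.8, 1.2, 4.5]
gripper_width: 0.0442
gripper_force: 26.0
```

>>> send_rows(
  deltas="0 0 0 0 0 0; 0 0 0 0 0 0; 0 0 0 0 0 0; 0 0 0 0 0 0; 0 0 0 0 0 0; 0 0 -1 0 0 0; 0 0 -4 0 0 0; 0 0 -8 0 0 0; 0 0 -12 0 0 0; 0 -4 -16 0 0 0; 0 -8 -18 0 0 0; 0 -12 -18 0 0 0; 0 -16 -18 0 0 0; 0 -20 -18 0 0 0; 0 -20 -18 0 0 0; 0 -20 -18 0 0 0",
  jaw=-0.8,
)

```text
t: 31.1
ee_pos: [0.4239, -0.0911, 0.2174]
eef_rot: [[0.001, 1.0, 0.003], [1.0, -0.001, -0.001], [-0.001, 0.003, -1.0]]
contact_force: [0.3, -0.1, -0.1]
gripper_width: 0.0767
gripper_force: 0.0
```

Run:
```python
from h import *
a=snap('scene','c9.png')[180:420,170:490]; snap('side','d9.png')
cv2.imwrite('pics/z9.png',cv2.resize(a,(800,600),interpolation=cv2.INTER_CUBIC)[:,:,::-1])
```

```text
(no output)
```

View pics/z9.png

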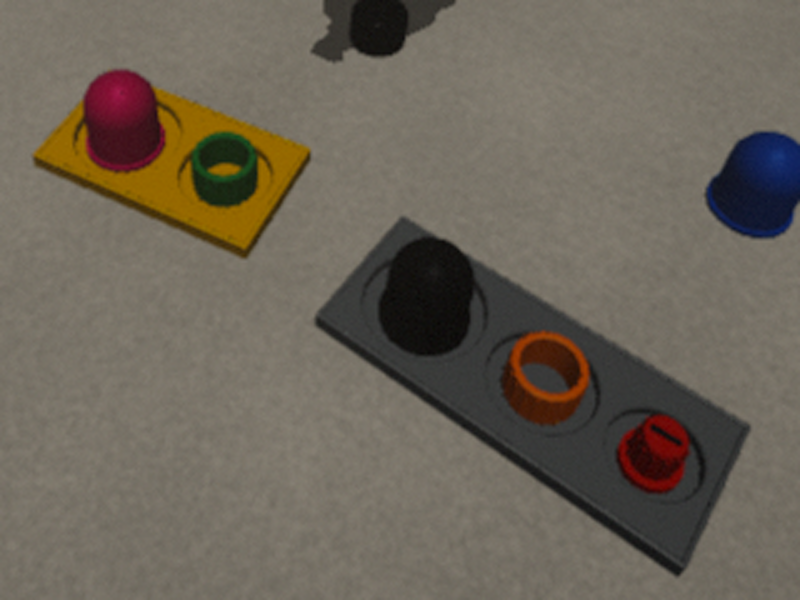

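View pics/d9.png

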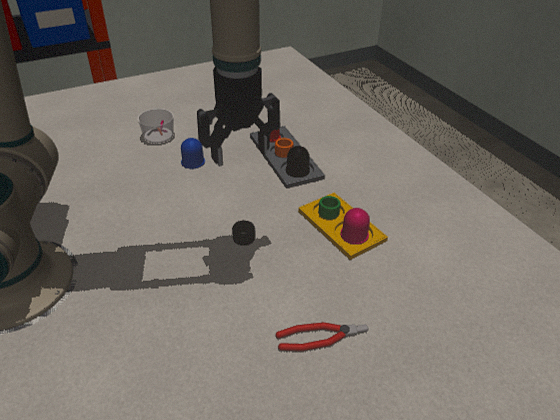

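Run:
```python
import io,contextlib
with contextlib.redirect_stdout(io.StringIO()): from fit import *
B={'magenta':(dome,(84,165,70,170),(.6335,-.1727)),'green':(col,(190,258,132,207),(.624,-.0913)),'black':(dome,(379,474,237,356),(.6387,.0749)),
'orange':(col,(502,590,331,424),(.6451,.1567)),'red':(plug,(618,690,414,492),(.6506,.2265))}
for n,(M,b,t) in B.items():
    b=np.array(b)/2.5+[170,170,180,180]
    q=least_squares(lambda p:bb(proj(C['scene'],M+[p[0],p[1],.004],s.x[0]))-b,t)
    print(n,(1000*(q.x-t)).round(1),q.fun.round(1))
```

```text
magenta [2.  0.1] [-0.4  0.4 -0.7  0.6]
green [2.  1.7] [ 0.1 -0.1 -0.8  0.7]
black [2.2 1.8] [-0.5  0.4 -0.   0. ]
orange [1.9 1.7] [-0.4  0.4 -0.9  0.8]
red [3.6 1.1] [-0.9  0.9 -0.9  0.8]
```

All parts are upright and within about 4 mm of their pocket centres, and the other items are unmoved. Handing in.

```bash
python3 -c "
from bench import manip
print(manip.close_job())"
```

```text
the job is handed in; nothing more can be done
None
```

The job is handed in (no verdict came back): all five parts stand upright in their pockets, measured within about 4 mm of centre. The blue dome, black collar and nippers looked unmoved in the last pictures, and it took about 31 s of the 131 s allowed.

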